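# Sweep the loose radio knobs into the parts bay

## Robot

A 6-joint arm with a two-finger parallel gripper is mounted at the origin on the work surface. World frame = base frame: x ahead of the robot, y to its left, z up, the work surface at z = 0. Lengths are in m, angles in rad, forces in N, time in s.
With the tool pointing down it reaches from about 0.3 to 0.95 m from the base axis. Payload 3.1 kg.
Tool frame: the origin (TCP) lies on the centre line of the jaws, within the pads' length; the fingertips stand 22 mm ahead of it and the grasp point (between the pads) lies 3 mm ahead of it; z points along the fingers, y is the line along which they close (so a half turn about z gives the same grasp; the last joint's range is limited). The gripper opens to 85 mm and grips with 20 to 120 N. Pads are 22 mm wide; open, the fingers measure 114 mm over their backs; the gripper's body (76 mm by 85 mm) begins 54 mm behind the grasp point. The pads swing forward as they close: fully open they stand 13 mm farther back than shut.
Start: joints at [-1.181, 0.308, 1.634, -0, 1.2, -0.07], TCP at [0.277, -0.56, 0.253] pointing down, gripper open.
Joint ranges: [-3.06, 3.06], [-0.79, 1.96], [0.05, 2.63], [-1.19, 4.34], [0.05, 2.64], [-2.94, 2.94]. Speed limits (rad/s): [2.79, 2.79, 3.14, 3.14, 3.14, 3.14].

## Interface

Orientations are given as a unit quaternion [x, y, z, w].
In Python, from cell import state, eyes, order gives the robot as it stands. The module is installed in compiled form; this text tells all that it offers.
- The arm moves only by the shell command python3 -m creep 'ROWS' [FORCE]. ROWS is text: rows parted by semicolons, each of 5 numbers parted by spaces: the opening in per cent of the stroke, from 0 (shut) to 100 (fully open), then the shift along the tool's x, y, z in cm, then the turn about the tool's z in rad. In form: hand tx ty tz turn; .... A call has 1 to 10 rows; each row shifts and turns the commanded pose from where the row before left it, along the tool's axes as they then stand; what a row does not reach is not made up. A row lasts 1/12 s, in which the tool goes at most 41.7 mm and 7.16 degrees, less where a joint would pass 70% of its speed; a pose out of reach is approached as far as the arm can. A call is refused whole if a number of a shift passes 4.17 or a number of a turn 0.125, either way. A call with a gripper value outside its range is refused whole. The fingers move at their own pace and stop on an object; FORCE is the grip in N (left out, the last holds). Time passes only in rows, so rows that do not move let the fingers close. It gives the time, the measured TCP pose, the force, the opening and the grip force at its end, in the units of the state.
- state(): the state, without advancing time (a new reading comes with each control period).
- eyes.get_image(name): name is "scene" or "top" or "wrist"; returns (picture, depth): 384x512x3 uint8, blue, green, red; 384x512 float32, m along the optical axis (not along the pixel's ray), 0 where there is no reading.
- eyes.camera_model(name): a dict with "fx", "fy", "cx", "cy" (pixels), "camera_from_world" (4x4, takes a point from world to camera coordinates). Camera axes: x right, y down, z forward; pixel columns grow to the right and rows downward; lengths in m; the calibration is good to about 2 mm. A picture is of the moment at which its call begins: read the wrist's pose just before it. camera_model takes no time and is no camera call; for the wrist camera it gives the pose at the moment of the call.
- order.finish_job(): hands the job in; it is judged then, once.
The state is a dict: "t": time; "qpos": joint angles; "qvel": joint speeds; "joint_torque": joint torques, N m; "eef_pos": TCP position; "tcp_rot": TCP orientation; "force": force on the tool from outside, world axes, zero at the start; "torque": the same for the moment, N m; "width": opening from 0.0 (shut) to 1.0 (fully open); "grip_force": force on a finger pad.
Only numpy, scipy, OpenCV 4.12 (cv2) and the standard library are available. Lean on these libraries where they do the work, as an engineer would, in place of code of your own. Each camera call takes 0.05 s, during which the arm holds its last target. There are 200 camera calls.

## Task

Three round control knobs lie loose on the radio table: with your fingertips, sweep all three along the table top, gently and without gripping, lifting, tipping, flicking or jamming them, through the open side of the low three-sided metal parts bay until each is wholly inside it. Leave the hand microphone, the handheld radio and the mug where they stand.

Things in the scene. Friction and masses are not known exactly. Their poses are not given: they have to be found in the camera images.
- bay: low three-sided aluminium parts bay fixed to the table (it has no floor: parts slide straight in on the table top). Inside 210 mm wide (its y) and 100 mm deep (its x); two side walls and a back wall, 8 mm thick and 25 mm high. Origin: on the table at the middle of the inside area; its x points from the open side to the back wall, so the mouth is the line x = -50 mm and the back wall's inner face is x = +50 mm; inner side faces at y = +105 and -105 mm.
- knob_large: black plastic radio control knob with a bright disc on top, a plain flat-bottomed cylinder 44 mm in diameter and 20 mm high, lying flat on the table on its round face; loose, slides when pushed. Origin: centre of its underside, z up. Mass about 60 g.
- knob_medium: black plastic radio control knob with a bright disc on top, a plain flat-bottomed cylinder 32 mm in diameter and 18 mm high, lying flat on the table on its round face; loose, slides when pushed. Origin: centre of its underside, z up. Mass about 30 g.
- knob_small: black plastic radio control knob with a bright disc on top, a plain flat-bottomed cylinder 24 mm in diameter and 16 mm high, lying flat on the table on its round face; loose, slides when pushed. Origin: centre of its underside, z up. Mass about 18 g.
- microphone: bystander: black hand microphone lying flat, 75 x 58 x 31 mm (its x, y, z), in the row of knobs on the robot's side of the bay. Origin: centre of its underside.
- portable_radio: bystander: black handheld radio standing upright beside the bay, body 36 x 58 x 120 mm (its x, y, z) with a stub antenna up to 210 mm. Origin: centre of its underside.
- mug: bystander: white mug, 76 mm across, 90 mm high, with a handle towards its +y (reaching to about 70 mm from its axis), standing beside the bay on the side opposite the handheld radio. Origin: centre of its underside.

How it is judged:
At the end, for the whole second after the job is handed in: All three knobs lie flat and still on the table wholly inside the bay: no part of a knob sticks out past the mouth, each centre between the side walls and short of the back wall, underside within 5 mm of the table, tilt under 0.2 rad, speed under 0.02 m/s (x of knob_large in the frame of bay between -0.028 and 0.055 m and y of knob_large in the frame of bay between -0.105 and 0.105 m and height (world z) of each of knob_large, knob_medium, knob_small below 0.005 m and angle between each of knob_large, knob_medium, knob_small's own z axis and vertical below 0.2 rad and linear speed of each of knob_large, knob_medium, knob_small below 0.02 m/s and x of knob_medium in the frame of bay between -0.034 and 0.055 m and y of knob_medium in the frame of bay between -0.105 and 0.105 m and x of knob_small in the frame of bay between -0.038 and 0.055 m and y of knob_small in the frame of bay between -0.105 and 0.105 m); the robot touches nothing.
It fails at once if a knob is lifted more than 10 mm off the table (height (world z) of any of knob_large, knob_medium, knob_small above 0.01 m).
It fails at once if a knob is tipped by more than 0.5 rad (angle between any of knob_large, knob_medium, knob_small's own z axis and vertical above 0.5 rad).
It fails at once if a knob is gripped, pressed down on or jammed with more than 18 N (contact force between any of knob_large, knob_medium, knob_small and the fingers above 18 N).
It fails at once if a knob is flicked: it moves faster than 0.6 m/s (linear speed of any of knob_large, knob_medium, knob_small above 0.6 m/s).
It fails at once if the microphone, handheld radio or mug is moved by more than 20 mm or tipped by more than 0.3 rad (distance of any of microphone, portable_radio, mug from where it was at the start of the episode above 0.02 m or angle between any of microphone, portable_radio, mug's own z axis and vertical above 0.3 rad).
It also fails if it takes over 72 s, if anything falls off the work surface, if the arm or the gripper's body presses on something with over 40 N, if the wrist force passes 120 N, or if a joint passes its speed limit or range.

## Working session

There is one attempt and no reset: what is moved stays moved. The work goes in short steps, Python scripts to look and compute and a shell command to move; the robot and the scene stay as the last step left them, time stands still between calls to the robot, and variables do not carry over. Pictures are saved under pics/ and viewed, at most 10 in all, crops included, and the job is handed in when it is done.

```bash
mkdir -p pics
cat > h.py <<'E'
import numpy as np, cv2
from cell import state, eyes, order
def ray(m,uv,z):
    T=np.linalg.inv(np.array(m["camera_from_world"])); d=T[:3,:3]@np.array([(uv[0]-m["cx"])/m["fx"],(uv[1]-m["cy"])/m["fy"],1]); o=T[:3,3]
    return o+d*(z-o[2])/d[2]
def proj(m,p):
    c=np.array(m["camera_from_world"])@np.append(p,1); return np.array([m["fx"]*c[0]/c[2]+m["cx"],m["fy"]*c[1]/c[2]+m["cy"]])
E
python3 - <<'E'
from h import *
s=state();print(s)
i,d=eyes.get_image("top");cv2.imwrite("pics/top0.png",i);np.save("top0.npy",d)
m=eyes.camera_model("top");print(m)
for uv in [(0,0),(511,0),(0,383),(511,383)]:print(ray(m,uv,0))
E
```

```text
{'t': 0.0, 'qpos': array([-1.18072442e+00,  3.09029006e-01,  1.63520453e+00,  1.22604127e-05,
        1.19969485e+00, -6.96885716e-02]), 'qvel': array([-0.00045549,  0.00142892, -0.00172898,  0.00174803, -0.00104285,
       -0.00077656]), 'joint_torque': array([-1.99718444e-03, -4.15253878e+01, -2.76665014e+01, -2.87252351e-04,
        1.00854909e-02,  2.50996322e-06]), 'eef_pos': array([ 0.27702121, -0.55938389,  0.25202351]), 'tcp_rot': array([ 9.73693534e-01,  2.27858590e-01, -1.80646490e-04, -1.15382678e-03]), 'force': array([-0.27412072,  0.23013842, -0.39212201]), 'torque': array([-0.01644734, -0.002499  , -0.0427203 ]), 'grip_force': 0.0, 'width': 0.9959419856785358}
{'fx': 395.0858997765188, 'fy': 395.0858997765188, 'cx': 252.73759146563017, 'cy': 202.1963183531982, 'camera_from_world': array([[ 0.00297402, -0.99958859, -0.02852742,  0.02146234],
       [-0.98836577,  0.00139987, -0.15208925,  0.63536947],
       [ 0.15206661,  0.02864784, -0.98795498,  0.76421829],
       [ 0.        ,  0.        ,  0.        ,  1.        ]])}
[1.13855453 0.63640134 0.        ]
[ 1.11718128 -0.57529009  0.        ]
[0.26393644 0.54704528 0.        ]
[ 0.27547707 -0.49558446  0.        ]
```

View pics/top0.png

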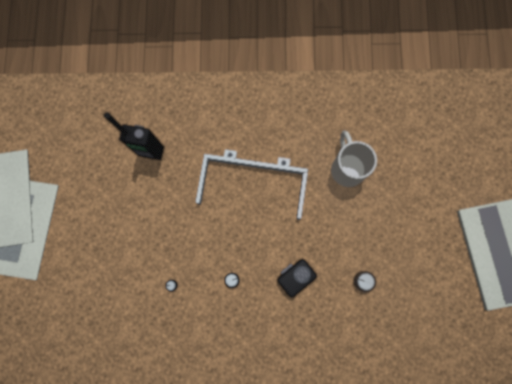

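The view shows the bay with wall ends at about (198,203) and (300,217) and back corners at (206,156) and (306,170). The small knob is at (171,285), the medium at (232,280), the large at (366,281), and the mic at (297,278).

Run:
```python
from h import *
i=cv2.imread("pics/top0.png");m=eyes.camera_model("top")
hsv=cv2.cvtColor(i,cv2.COLOR_BGR2HSV)
g=((hsv[...,1]<70)&(hsv[...,2]>95)).astype(np.uint8)
for n,(u,v),h in [("S",(171,285),.016),("M",(232,280),.018),("L",(366,281),.020)]:
    k=np.zeros_like(g);k[v-16:v+17,u-16:u+17]=g[v-16:v+17,u-16:u+17]
    c=max(cv2.findContours(k,0,2)[0],key=cv2.contourArea);(x,y),r=cv2.minEnclosingCircle(c)
    print(n,x,y,r,ray(m,(x,y),h))
P={}
for n,uv in dict(eL=(198,203),eR=(300,217),bL=(206,156),bR=(306,170)).items():P[n]=ray(m,uv,.025);print(n,P[n])
print(np.linalg.norm(P['eL']-P['eR']),np.linalg.norm(P['bL']-P['bR']),np.linalg.norm(P['eL']-P['bL']))
b=(g[:]>0).astype(np.uint8);b[:,:190]=0;b[:,312:]=0;b[:145]=0;b[222:]=0
c=max(cv2.findContours(b,0,2)[0],key=cv2.contourArea)
print("hull",[ray(m,p[0],.025)[:2].round(3) for p in cv2.approxPolyDP(cv2.convexHull(c),3,True)], "px",cv2.approxPolyDP(cv2.convexHull(c),3,True)[:,0].tolist())
k=(hsv[...,2]<60).astype(np.uint8);k[:,:270]=0;k[:,325:]=0;k[:250]=0;k[305:]=0
r=cv2.minAreaRect(np.argwhere(k)[:,::-1].astype(np.float32));print("mic",[ray(m,p,.02)[:2].round(3) for p in cv2.boxPoints(r)])
```

```text
S 169.62245178222656 285.11224365234375 5.1500983238220215 [0.46552378 0.19598954 0.016     ]
M 230.8125 279.59375 6.838425636291504 [0.47745035 0.06795696 0.018     ]
L 366.243896484375 281.0243835449219 8.815921783447266 [ 0.47580115 -0.21071202  0.02      ]
eL [0.63746885 0.13914234 0.025     ]
eR [ 0.60743873 -0.07672838  0.025     ]
bL [0.74040627 0.1242256  0.025     ]
bR [ 0.70851518 -0.09105065  0.025     ]
0.21794948213746543 0.217625611658498 0.10401260279641801
hull [array([0.745, 0.131]), array([0.756, 0.07 ]), array([ 0.737, -0.049]), array([ 0.713, -0.093]), array([ 0.605, -0.079]), array([0.637, 0.143])] px [[203, 154], [231, 149], [286, 157], [307, 168], [301, 218], [196, 203]]
mic [array([ 0.477, -0.023]), array([ 0.524, -0.08 ]), array([ 0.485, -0.112]), array([ 0.439, -0.056])]
```

```bash
python3 -m creep '24 2.85 -2.09 1.7 0;24 2.85 -2.09 1.7 0;24 2.85 -2.09 1.7 0;24 2.85 -2.09 1.7 0;24 2.85 -2.09 1.7 0;24 2.85 -2.09 1.7 0;24 2.85 -2.09 1.7 0;24 2.85 -2.09 1.7 0;24 2.85 -2.09 1.7 0;24 2.85 -2.09 1.7 0' 20
python3 -m creep '24 0 0 0 -0.1;24 0 0 0 -0.1;24 0 0 0 -0.095;24 0 0 0 0;24 0 0 0 0'
cat >> h.py <<'E'
def pose():
    s=state();q=s["tcp_rot"];return s["eef_pos"],2*np.arctan2(q[1],q[0])
def to(x,y,z=None):
    p,a=pose();d=np.array([x-p[0],y-p[1]])*100
    return (d@[np.cos(a),np.sin(a)]).round(2),(d@[np.sin(a),-np.cos(a)]).round(2),None if z is None else round((p[2]-z)*100,2)
def knobs(f=None):
    i,_=eyes.get_image("top");m=eyes.camera_model("top")
    if f:cv2.imwrite(f,i)
    hsv=cv2.cvtColor(i,cv2.COLOR_BGR2HSV);g=((hsv[...,1]<70)&(hsv[...,2]>95)).astype(np.uint8)
    for c in cv2.findContours(g,0,2)[0]:
        (x,y),r=cv2.minEnclosingCircle(c);w=ray(m,(x,y),.018)
        if 3<r<11 and .4<w[0]<.75 and -.25<w[1]<.25:
            d=w[:2]-[.672,.024];print("r%.1f"%r,w[:2].round(3),"bay",(d@[.990,-.138]).round(3),(d@[.138,.990]).round(3))
E
python3 - <<'E'
from h import *
print(pose(),state()['width']); i,_=eyes.get_image("wrist");cv2.imwrite("pics/w1.png",i); knobs(); print(to(.439,-.246,.027))
E
```

```text
t: 0.88
eef_pos: [0.44, -0.2445, 0.0822]
tcp_rot: [0.974, 0.228, -0.0, -0.0]
force: [0.6, 0.3, 0.3]
width: 0.24
grip_force: 0.0
t: 1.3
eef_pos: [0.4397, -0.246, 0.0829]
tcp_rot: [0.93, 0.367, -0.0, -0.0]
force: [-0.4, -0.5, 0.0]
width: 0.24
grip_force: 0.0
(array([ 0.43967676, -0.24600725,  0.08286553]), np.float64(0.7525871997312469)) 0.23979543163908146
r5.2 [0.466 0.196] bay -0.228 0.141
r8.5 [ 0.476 -0.21 ] bay -0.162 -0.259
r6.8 [0.477 0.068] bay -0.199 0.017
r6.7 [ 0.489 -0.079] bay -0.167 -0.127
r6.8 [ 0.502 -0.048] bay -0.159 -0.095
(np.float64(-0.03), np.float64(-0.08), np.float64(5.61))
```

View pics/w1.png

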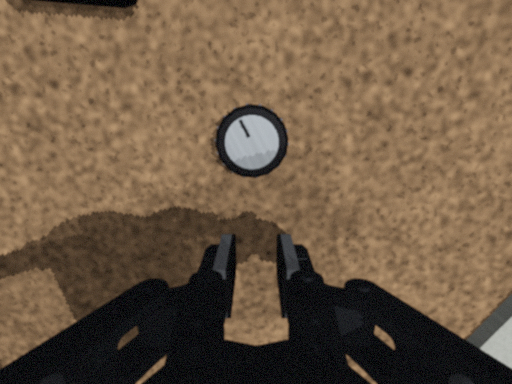

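The wrist view shows the large knob at (252,140), nearly centred ahead of the fingers at columns 228 and 288. I'll lower and push.

```bash
python3 -m creep '24 0 0 2 0;24 0 0 2 0;24 0 0 1.2 0;24 0 0 0.4 0;24 0.5 0 0 0;24 0.8 0 0 0;24 0.8 0 0 0;24 0.8 0 0 0;24 0.8 0 0 0;24 0.8 0 0 0'
python3 - <<'E'
from h import *
print(pose(),state()['force']); knobs("pics/t1.png"); i,_=eyes.get_image("wrist");cv2.imwrite("pics/w2.png",i)
E
```

```text
t: 2.23
eef_pos: [0.4741, -0.215, 0.028]
tcp_rot: [0.93, 0.369, 0.0, 0.001]
force: [-0.7, -0.6, 0.4]
width: 0.241
grip_force: 0.3
(array([ 0.47405106, -0.21500705,  0.02800104]), np.float64(0.7554056903835356)) [-0.73775476 -0.60765209  0.36486964]
r5.5 [0.465 0.196] bay -0.229 0.141
r6.8 [0.477 0.068] bay -0.199 0.017
r7.0 [ 0.489 -0.079] bay -0.167 -0.127
r6.8 [ 0.502 -0.048] bay -0.159 -0.095
r8.4 [ 0.498 -0.195] bay -0.142 -0.241
r6.3 [ 0.681 -0.163] bay 0.035 -0.184
```

View pics/w2.png

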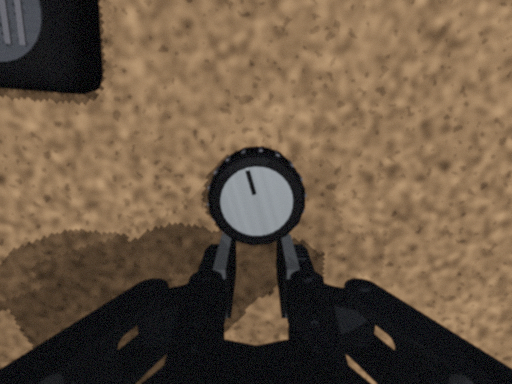

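```bash
python3 -m creep '24 0.8 0 0 0;24 1 0 0 0;24 1 0 0 0;24 1 0 0 0;24 1 0 0 0;24 1 0 0 0;24 1 0 0 0;24 0.7 0 0 0;24 0.4 0 0 0'
python3 -m creep '24 0.3 0.29 0 -0.094;24 0.3 0.29 0 -0.094;24 0.3 0.29 0 -0.094;24 0.3 0.29 0 -0.094;24 0.3 0.29 0 -0.094;24 0.3 0.29 0 -0.094;24 0.3 0.29 0 -0.094;24 0.3 0.29 0 -0.094;24 0.2 0 0 0'
python3 - <<'E'
from h import *
print(pose(),state()['force']); knobs("pics/t2.png"); i,_=eyes.get_image("wrist");cv2.imwrite("pics/w3.png",i)
E
```

```text
t: 3.08
eef_pos: [0.5313, -0.1605, 0.0273]
tcp_rot: [0.929, 0.369, 0.0, 0.0]
force: [-0.2, -0.1, 0.5]
width: 0.24
grip_force: 0.4
t: 3.83
eef_pos: [0.5622, -0.1492, 0.0273]
tcp_rot: [0.729, 0.685, 0.0, 0.0]
force: [0.8, -1.0, 0.3]
width: 0.241
grip_force: 0.1
(array([ 0.56218306, -0.14919508,  0.02730531]), np.float64(1.5083000010585832)) [ 0.82099274 -0.98817182  0.31633686]
r3.0 [ 0.445 -0.191] bay -0.195 -0.244
r5.9 [ 0.46  -0.149] bay -0.186 -0.2
r5.6 [0.465 0.195] bay -0.229 0.14
r7.0 [0.478 0.068] bay -0.198 0.016
r6.8 [ 0.502 -0.048] bay -0.159 -0.095
r9.6 [ 0.516 -0.139] bay -0.132 -0.183
r8.1 [ 0.566 -0.118] bay -0.085 -0.155
r7.6 [ 0.628 -0.174] bay -0.016 -0.202
```

View pics/w3.png

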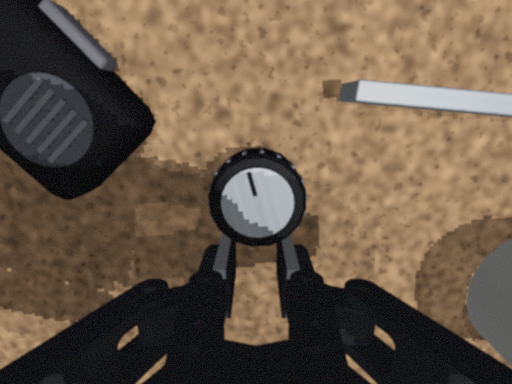

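Knob is centred in the cradle; the mic corner (155,120) and wall end (340,92) leave room on both sides.

```bash
python3 -m creep '24 0.7 -0.08 0 0;24 0.9 -0.08 0 0;24 0.9 -0.08 0 0;24 0.9 -0.08 0 0;24 0.9 -0.08 0 0;24 0.9 -0.05 0 0;24 0.9 0 0 0;24 0.7 0 0 0'
python3 -m creep '24 0.3 -0.32 0 0.103;24 0.3 -0.32 0 0.103;24 0.3 -0.32 0 0.103;24 0.3 -0.32 0 0.103;24 0.3 -0.32 0 0.103;24 0.3 -0.32 0 0.103;24 0.3 -0.32 0 0.103;24 0.3 -0.32 0 0.103'
python3 -m creep '24 0.3 -0.32 0 0.103;24 0.3 -0.32 0 0.103;24 0.3 -0.32 0 0.103;24 0.3 -0.32 0 0.103;24 0.3 -0.32 0 0.103;24 0.3 -0.32 0 0.103;24 0.3 -0.32 0 0.103;24 0.3 -0.32 0 0.103;24 0.2 0 0 0'
python3 - <<'E'
from h import *
print(pose(),state()['force']); knobs("pics/t3.png"); i,_=eyes.get_image("wrist");cv2.imwrite("pics/w4.png",i)
E
```

```text
t: 4.6
eef_pos: [0.5612, -0.0798, 0.0273]
tcp_rot: [0.729, 0.684, -0.0, -0.0]
force: [-0.1, 0.3, -0.4]
width: 0.239
grip_force: 0.2
t: 5.27
eef_pos: [0.548, -0.0489, 0.0272]
tcp_rot: [0.943, 0.332, -0.0, -0.0]
force: [-0.6, -0.2, 0.0]
width: 0.238
grip_force: 0.2
t: 6.02
eef_pos: [0.5645, -0.0179, 0.0272]
tcp_rot: [0.997, -0.071, -0.0, -0.0]
force: [-1.6, -0.5, -0.9]
width: 0.241
grip_force: 0.1
(array([ 0.56452743, -0.01788394,  0.02721401]), np.float64(-0.1421850508289387)) [-1.62508696 -0.45044937 -0.89635494]
r5.3 [ 0.417 -0.118] bay -0.233 -0.176
r4.5 [ 0.435 -0.05 ] bay -0.225 -0.106
r5.3 [0.437 0.084] bay -0.241 0.027
r5.5 [0.465 0.195] bay -0.229 0.14
r8.3 [ 0.482 -0.105] bay -0.17 -0.154
r5.4 [ 0.491 -0.077] bay -0.165 -0.125
r8.8 [0.502 0.067] bay -0.175 0.019
r9.8 [ 0.544 -0.105] bay -0.109 -0.146
r10.0 [0.561 0.057] bay -0.115 0.017
r5.0 [ 0.593 -0.123] bay -0.057 -0.157
r4.2 [ 0.598 -0.109] bay -0.055 -0.142
r4.1 [0.617 0.05 ] bay -0.058 0.018
r3.6 [ 0.631 -0.126] bay -0.02 -0.155
```

View pics/w4.png

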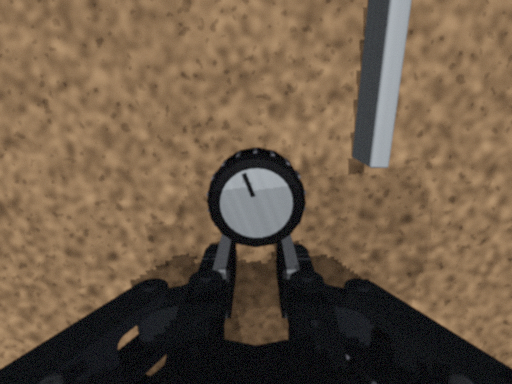

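```bash
python3 -m creep '24 0.7 0 0 0;24 0.9 0 0 0;24 0.9 0 0 0;24 0.9 0 0 0;24 0.9 0 0 0;24 0.9 0 0 0;24 0.9 0 0 0;24 0.9 0 0 0;24 0.5 0 0 0;24 0.3 0 0 0'
python3 -m creep '24 -0.5 0 0 0;24 -1.5 0 0 0;24 0 0 -3 0;24 0 0 -3 0;24 0 0 0 0'
python3 -m creep '19 -3.02 -1.11 0 0;19 -3.02 -1.11 0 0;19 -3.02 -1.11 0 0;19 -3.02 -1.11 0 0;19 -3.02 -1.11 0 0;19 -3.02 -1.11 0 0;19 -3.02 -1.11 0 0;19 0 0 0 0.105;19 0 0 0 0;19 0 0 0 0'
python3 - <<'E'
from h import *
print(pose(),state()['force']); knobs("pics/t4.png"); i,_=eyes.get_image("wrist");cv2.imwrite("pics/w5.png",i);print(to(.424,.081,.027))
a=cv2.imread("pics/t4.png");cv2.imwrite("pics/c4.png",np.hstack([a[100:320,60:420],cv2.resize(i,(293,220))]))
E
```

```text
t: 6.95
eef_pos: [0.6428, -0.03, 0.0273]
tcp_rot: [0.998, -0.071, 0.0, 0.0]
force: [-1.7, 0.7, 0.9]
width: 0.238
grip_force: 0.3
t: 7.37
eef_pos: [0.6254, -0.0273, 0.093]
tcp_rot: [0.998, -0.07, 0.005, 0.0]
force: [1.8, -1.0, 0.9]
width: 0.24
grip_force: 0.0
t: 8.2
eef_pos: [0.4236, 0.0798, 0.0875]
tcp_rot: [0.993, -0.121, 0.001, -0.0]
force: [-0.1, -0.4, 0.3]
width: 0.192
grip_force: 0.0
(array([0.42363762, 0.07980264, 0.08754379]), np.float64(-0.2431764929069764)) [-0.12888227 -0.44377985  0.29705823]
r5.2 [0.466 0.196] bay -0.228 0.141
r6.8 [0.477 0.068] bay -0.199 0.017
r6.7 [ 0.489 -0.079] bay -0.167 -0.127
r6.8 [ 0.502 -0.048] bay -0.159 -0.095
r8.7 [ 0.676 -0.035] bay 0.012 -0.057
(np.float64(-0.12), np.float64(-0.13), np.float64(6.07))
```

View pics/c4.png

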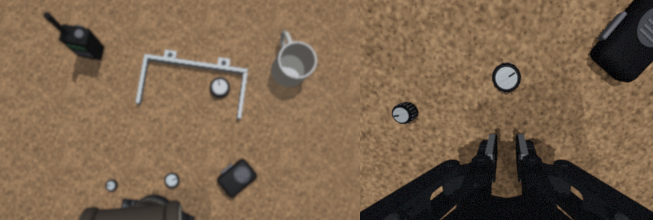

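The large knob lies in the bay and the medium knob is centred ahead of the fingers (507,77 in the crop). Now pushing the medium.

```bash
python3 -m creep '19 0 0 2.2 0;19 0 0 2.2 0;19 0 0 1.2 0;19 0 0 0.45 0;19 0.6 0 0 0;19 0.8 0 0 0;19 0.8 0 0 0;19 0.8 0 0 0;19 0.8 0 0 0;19 0.8 0 0 0'
python3 -m creep '19 1 0 0 0;19 1 0 0 0;19 1 0 0 0;19 1 0 0 0;19 1 0 0 0;19 1 0 0 0;19 1 0 0 0;19 1 0 0 0;19 1 0 0 0;19 0.7 0 0 0'
python3 - <<'E'
from h import *
print(to(.652,.026,.027)); i,_=eyes.get_image("wrist");cv2.imwrite("pics/w6.png",i)
E
```

```text
t: 9.13
eef_pos: [0.4698, 0.0682, 0.0275]
tcp_rot: [0.992, -0.123, 0.001, -0.0]
force: [-0.6, 0.6, 0.0]
width: 0.192
grip_force: 0.2
t: 9.97
eef_pos: [0.5638, 0.0444, 0.0269]
tcp_rot: [0.992, -0.123, 0.001, -0.0]
force: [-0.1, -0.0, 0.3]
width: 0.185
grip_force: 0.1
(np.float64(9.0), np.float64(-0.36), np.float64(-0.01))
```

View pics/w6.png

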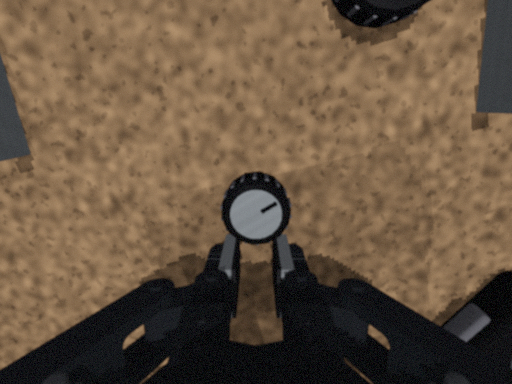

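Medium knob centred at (257,208), mouth clear ahead between the walls.

```bash
python3 -m creep '19 0.8 -0.04 0 0;19 1 -0.04 0 0;19 1 -0.04 0 0;19 1 -0.04 0 0;19 1 -0.04 0 0;19 1 -0.04 0 0;19 1 -0.04 0 0;19 1 -0.04 0 0;19 0.7 -0.04 0 0;19 0.5 0 0 0'
python3 -m creep '19 -0.5 0 0 0;19 -1.5 0 0 0;19 0 0 -3 0;19 0 0 -3 0;19 0 0 0 0'
python3 -m creep '14 -3.12 -1.68 0 0;14 -3.12 -1.68 0 0;14 -3.12 -1.68 0 0;14 -3.12 -1.68 0 0;14 -3.12 -1.68 0 0;14 -3.12 -1.68 0 0;14 -3.12 -1.68 0 0;14 -3.12 -1.68 0 0'
python3 -m creep '14 0 0 0 0.096;14 0 0 0 0.096;14 0 0 0 0.096;14 0 0 0 0;14 0 0 0 0'
python3 - <<'E'
from h import *
print(pose(),state()['force']); knobs("pics/t5.png"); i,_=eyes.get_image("wrist");print(to(.4225,.221,.027))
a=cv2.imread("pics/t5.png");cv2.imwrite("pics/c5.png",np.hstack([a[100:320,60:420],cv2.resize(i,(293,220))]))
E
```

```text
t: 10.85
eef_pos: [0.6516, 0.0261, 0.0269]
tcp_rot: [0.992, -0.123, 0.0, -0.0]
force: [-0.6, 0.2, 0.3]
width: 0.192
grip_force: 0.2
t: 11.27
eef_pos: [0.6345, 0.0315, 0.0926]
tcp_rot: [0.992, -0.123, 0.005, -0.001]
force: [1.9, 0.1, 1.6]
width: 0.192
grip_force: 0.0
t: 11.93
eef_pos: [0.4195, 0.223, 0.0867]
tcp_rot: [0.992, -0.123, -0.0, 0.0]
force: [0.6, 0.5, -0.9]
width: 0.141
grip_force: 0.0
t: 12.35
eef_pos: [0.4211, 0.2224, 0.0867]
tcp_rot: [0.965, -0.263, -0.0, 0.0]
force: [0.0, 0.5, -0.4]
width: 0.137
grip_force: 0.0
(array([0.42105831, 0.2223501 , 0.08669092]), np.float64(-0.5314343177342126)) [ 0.04383632  0.45377319 -0.39324402]
r5.0 [0.466 0.196] bay -0.228 0.142
r6.7 [ 0.489 -0.079] bay -0.167 -0.127
r6.8 [ 0.502 -0.048] bay -0.159 -0.095
r7.0 [0.679 0.02 ] bay 0.007 -0.003
r8.3 [ 0.675 -0.034] bay 0.011 -0.057
(np.float64(0.15), np.float64(0.05), np.float64(5.97))
```

View pics/c5.png

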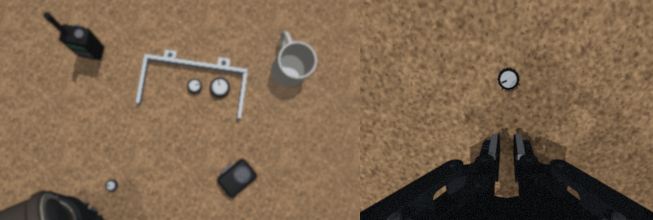

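Large and medium are in; small knob centred ahead of the fingers (508,78 in the crop). Pushing it.

```bash
python3 -m creep '14 0 0 2.2 0;14 0 0 2.2 0;14 0 0 1.2 0;14 0 0 0.4 0;14 0.6 0.02 0 0;14 0.8 0.02 0 0;14 0.8 0.02 0 0;14 0.8 0 0 0;14 0.8 0 0 0;14 0.8 0 0 0'
python3 -m creep '14 1 -0.02 0 0;14 1 -0.02 0 0;14 1 -0.02 0 0;14 1 -0.02 0 0;14 1 -0.02 0 0;14 1 -0.02 0 0;14 1 -0.02 0 0;14 1 -0.02 0 0;14 1 -0.02 0 0;14 1 -0.02 0 0'
python3 - <<'E'
from h import *
print(to(.6646,.082,.027)); i,_=eyes.get_image("wrist");cv2.imwrite("pics/w7.png",i)
E
```

```text
t: 13.28
eef_pos: [0.4625, 0.198, 0.0275]
tcp_rot: [0.964, -0.264, 0.001, -0.0]
force: [-1.1, -0.3, -0.5]
width: 0.14
grip_force: 0.2
t: 14.12
eef_pos: [0.5489, 0.1488, 0.0267]
tcp_rot: [0.965, -0.264, -0.0, -0.0]
force: [-1.0, 0.5, 0.2]
width: 0.143
grip_force: 0.2
(np.float64(13.36), np.float64(-0.15), np.float64(-0.03))
```

View pics/w7.png

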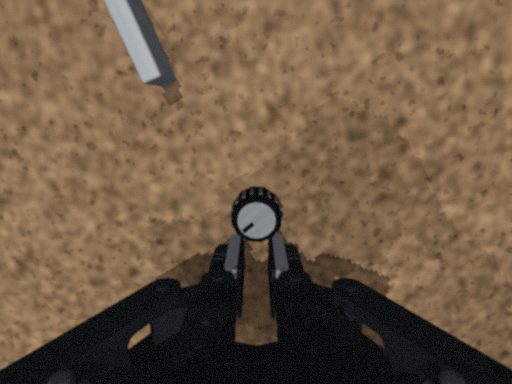

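Small knob is held at (257,217); the left wall end at (170,80) clears the left finger by about 15 mm or more.

```bash
python3 -m creep '14 1 0 0 0;14 1 0 0 0;14 1 0 0 0;14 1 0 0 0;14 1 0 0 0;14 1 0 0 0;14 1 0 0 0;14 1 0 0 0;14 1 0 0 0;14 1 0 0 0'
python3 -m creep '14 1 0 0 0;14 1 0 0 0;14 0.8 0 0 0;14 0.4 0 0 0;14 0 0 0 0;14 -0.5 0 0 0;14 -1.5 0 0 0;14 0 0 -3 0;14 0 0 -3 0;14 0 0 0 0'
python3 -m creep '14 -3.5 0 -1 0;14 -3.5 0 -1 0;14 -3.5 0 -1 0;14 -3.5 0 -1 0;14 -3.5 0 -1 0;14 -3.5 0 0 0;14 0 0 0 0;14 0 0 0 0'
python3 - <<'E'
from h import *
knobs("pics/t6.png")
E
```

```text
t: 15.0
eef_pos: [0.6349, 0.0978, 0.0267]
tcp_rot: [0.965, -0.264, -0.0, 0.0]
force: [-0.8, -0.1, -0.6]
width: 0.142
grip_force: 0.1
t: 15.83
eef_pos: [0.6478, 0.0934, 0.0928]
tcp_rot: [0.965, -0.263, 0.005, -0.002]
force: [2.2, 0.5, 1.2]
width: 0.137
grip_force: 0.0
t: 16.5
eef_pos: [0.4611, 0.2001, 0.1366]
tcp_rot: [0.965, -0.262, -0.0, 0.0]
force: [0.7, 0.6, -0.1]
width: 0.138
grip_force: 0.0
r7.1 [ 0.489 -0.078] bay -0.167 -0.126
r6.8 [ 0.502 -0.048] bay -0.159 -0.095
r6.9 [ 0.683 -0.162] bay 0.036 -0.182
r7.1 [0.678 0.02 ] bay 0.006 -0.003
r5.4 [0.683 0.07 ] bay 0.004 0.047
r8.8 [ 0.676 -0.035] bay 0.012 -0.058
```

View pics/t6.png

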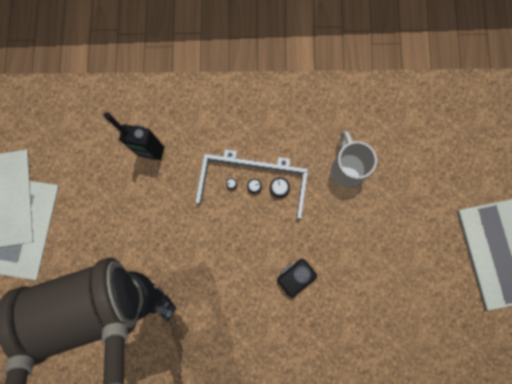

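All three knobs are inside the bay at (231,184), (254,186) and (280,187). The mic, radio and mug have not moved.

```bash
python3 -c "
from cell import order
print(order.finish_job())"
```

```text
the job is handed in; nothing more can be done
None
```

I swept all three knobs into the bay, where the last overhead picture shows each wholly inside and the microphone, radio and mug unmoved, and handed the job in at about 17 s; no verdict came back.

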